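Wedge a medal carrier in the vise and set the height gauge on it

ROBOT

A 7-joint arm with a two-finger parallel gripper is mounted at the origin on the work surface. World frame = base frame: x ahead of the robot, y to its left, z up, the work surface at z = 0. Lengths are in m, angles in rad, forces in N, time in s.
With the tool pointing down it reaches from about 0.4 to 0.9 m from the base axis. Payload 5.6 kg.
Tool frame: the origin (TCP) lies midway between the tips of the shut fingers; the grasp point (between the pads) lies 19 mm behind it (env.grip_depth is the distance from the TCP to the grasp point, in m); z points along the fingers, y is the direction in which the jaws open and shut (so a half turn about z gives the same grasp; the last joint's range is limited). The gripper opens to 92 mm and grips with 3 to 60 N. Pads are 20 mm wide; open, the fingers measure 128 mm over their backs; the gripper's body (75 mm by 189 mm) begins 69 mm behind the grasp point.
Start: joints at [1.142, 0.468, -0.012, 1.603, 0.006, 1.071, -0.056], TCP at [0.245, -0.602, 0.215] pointing down, gripper open.
Joint ranges: [-2.53, 2.53], [-0.31, 2.02], [-1.57, 1.55], [0.28, 2.44], [-1.29, 4.43], [0.15, 1.84], [-2.92, 2.92]. Speed limits (rad/s): [2.57, 2.57, 3.14, 3.14, 3.14, 3.14, 3.14].

INTERFACE

Orientations are given as [roll, pitch, yaw] about the fixed x, y, z axes, in that order (R = Rz(yaw) Ry(pitch) Rx(roll)).
In Python, from plant import env, read_camera gives the robot as it stands. The module is installed in compiled form; this text tells all that it offers.
- The arm moves only by the tool send_rows, never from a script. Its argument "commands" is a list that holds one entry, the list of rows, each a list of 7 numbers: the turn, a rotation vector about the tool's x, y, z in rad, then the shift along the tool's x, y, z in m, then the closure, from -1 (fully open) to 1 (shut). In form: [[[ax, ay, az, x, y, z, jaw], ...]]. A call has 1 to 5 rows; each row shifts and turns the commanded pose from where the row before left it, along the tool's axes as they then stand; what a row does not reach is not made up. A row lasts 1/8 s, in which the tool goes at most 62.5 mm and 10.7 degrees, less where a joint would pass 70% of its speed; a pose out of reach is approached as far as the arm can. A call with a gripper value outside its range is refused whole. The fingers move at their own pace and stop on an object; "grip_force" is the grip in N (left out, the last holds). Time passes only in rows, so rows that do not move let the fingers close. It gives the time, the measured TCP pose, the force and the opening at its end, in the units of the state.
- env.state(): the state, without advancing time (a new reading comes with each control period).
- read_camera(name): name is "side" or "top" or "wrist"; returns a dict with "img" (480x640x3 uint8, red, green, blue), "vertical_fov" (degrees; the focal length in pixels is half the picture's height over the tangent of half this angle, whatever the lens; pixels are square), "cx", "cy" (the principal point, pixels), "position" and "orientation" of the camera in the world. Camera axes: x right, y down, z forward; pixel columns grow to the right and rows downward; lengths in m; the calibration is good to about 2 mm. A picture is of the moment at which its call begins. There is no depth.
- env.sign_off(): hands the job in, once; it reports no verdict.
The state is a dict: "time": time; "qpos": joint angles; "qvel": joint speeds; "joint_efforts": joint torques, N m; "tool_pos": TCP position; "ee_rot": TCP orientation; "force": force on the tool from outside, world axes, zero at the start; "ft_torque": the same for the moment, N m; "grip_width": finger opening in m.
Only numpy, scipy, OpenCV 4.12 (cv2) and the standard library are available. Lean on these libraries where they do the work, as an engineer would, in place of code of your own. Each camera call takes 0.05 s, during which the arm holds its last target. There are 200 camera calls.

TASK

Push the wooden wedge into the vise until it stops, so that the medal carrier is held tight against the straight jaw. Then press the gauge's round black pad down until its sprung foot sits on the medal and is pushed in about 6 mm, never as far as its end stop, and leave the gauge standing there. Leave the spare carrier and the bench tools alone.

Things in the scene. Friction and masses are not known exactly. Their poses are not given: they have to be found in the camera images.
- fixture: Fixture fixed on the bench: grey plate 320 x 310 x 12 mm. Origin on the bench under the vise; x runs along the vise away from the robot, y to the left, z up. Plate top z = 12, x -160 to 160, y -110 to 200. Gauge column: diameter 24, at x 125, y 10, 202 mm high. Low back fence for the carrier: face at x 42, 14 mm above the plate
- straight_jaw (a point): Middle of the top edge of the straight steel jaw's clamping face: fixture x 0, y +45, z 30. The jaws run from x -50 to 50, 18 mm above the plate. A carrier tight against this face has its origin at fixture y +10
- sloping_jaw (a point): Middle of the top edge of the right-hand, sloping steel jaw's face: fixture x 0, y -43.8, z 30. The face comes 0.15 mm nearer to the straight jaw per mm of +x
- carrier_low: Low medal carrier: aluminium block 80 (x) x 70 (y) x 22 mm with a flat round brass medal, diameter 60 x 6, on top: 28 mm high in all. Origin: centre of its underside. About 0.35 kg. This or the tall one stands in the vise (near fixture x -3, y 7); the other is the spare, parked left of the vise (near fixture y 137)
- carrier_tall: Tall medal carrier: the same, but the block is 38 mm high: 44 mm high in all, about 0.45 kg. Origin: centre of its underside
- wedge: Hardwood wedge, 130 (x) x 30 mm high, loose on the plate. Origin: underside, half length; thin end (12 thick) at x +65, thick end (31.5, y -20.5 to 11) at x -65, nearest the robot; flat side y +11 faces the carrier. Starts 45-65 mm short; home at about fixture x -20, y -36. A few N slide it along fixture +x till it clamps; seat it with 10-20 N; friction then holds it
- gauge_slide (a joint): How far the gauge's carriage has been slid down the column, m: 0 at the top, 0.065 at the bottom. It starts at 0 to 0.015. Stiff from friction (about 5 N to push down), stays where it is left
- pad (a point): Centre of the top face of the carriage's round black press pad, diameter 50 mm, right above the foot, at fixture x 0, y 10; its height over the bench is 0.150 minus gauge_slide. The carriage's arm, 28 mm wide, runs from it to the column at +x
- foot (a joint): How far the sprung foot is pushed up into the carriage, m: 0 hanging free, 0.014 at its end stop. Soft spring, 0.9 N at first to 4 N at the stop
- foot_face (a point): Centre of the underside of the foot, a steel disc of diameter 24 mm; it hangs 65 mm below the pad's top face when free, and less by what it is pushed in
- mallet: Hammer lying on the bench right of the fixture, not to be moved. Origin under it
- driver: Screwdriver lying on the bench right of the fixture, not to be moved
- jar: Small amber jar, diameter 60, 75 mm high, left of the fixture, not to be moved

How it is judged:
On the way, in this order (a step that is already met when the one before it is completed fails the run):
1. the wedge is home and holds the carrier against the straight jaw, the gauge foot still hanging free (((y of carrier_low in the frame of fixture between 0.0082 and 0.0125 m and x of carrier_low in the frame of fixture between -0.02 and 0.012 m and angle between the x axis of carrier_low and the x axis of fixture, either way round below 0.04 rad and angle between carrier_low's own z axis and vertical below 0.04 rad) or (y of carrier_tall in the frame of fixture between 0.0082 and 0.0125 m and x of carrier_tall in the frame of fixture between -0.02 and 0.012 m and angle between the x axis of carrier_tall and the x axis of fixture, either way round below 0.04 rad and angle between carrier_tall's own z axis and vertical below 0.04 rad)) and x of wedge in the frame of fixture between -0.03 and -0.008 m and angle between wedge's own z axis and vertical below 0.06 rad and value of joint foot below 0.001 m), for 0.2 s.
2. the gauge foot sits on the medal, pushed in 3 to 9 mm (((z of foot_face in the frame of carrier_low between 0.025 and 0.031 m and horizontal distance between foot_face and carrier_low below 0.03 m) or (z of foot_face in the frame of carrier_tall between 0.041 and 0.047 m and horizontal distance between foot_face and carrier_tall below 0.03 m)) and value of joint foot between 0.003 and 0.009 m), for 0.2 s.
At the end, for the whole second after the job is handed in: The carrier in the vise is square against the straight jaw (within 1.8 mm) with the wedge home (within 10 mm of travel); the gauge foot sits on its medal, pushed in 3 to 9 mm; carriers, wedge and gauge at rest (all of step 2 and ((y of carrier_low in the frame of fixture between 0.0082 and 0.0125 m and x of carrier_low in the frame of fixture between -0.02 and 0.012 m and angle between the x axis of carrier_low and the x axis of fixture, either way round below 0.04 rad and angle between carrier_low's own z axis and vertical below 0.04 rad) or (y of carrier_tall in the frame of fixture between 0.0082 and 0.0125 m and x of carrier_tall in the frame of fixture between -0.02 and 0.012 m and angle between the x axis of carrier_tall and the x axis of fixture, either way round below 0.04 rad and angle between carrier_tall's own z axis and vertical below 0.04 rad)) and x of wedge in the frame of fixture between -0.03 and -0.008 m and angle between wedge's own z axis and vertical below 0.06 rad and linear speed of each of wedge, carrier_low, carrier_tall below 0.02 m/s and velocity of joint gauge_slide between -0.004 and 0.004 m/s); the robot touches nothing.
It fails at once if the sprung foot is driven to its end stop (more than 12.5 mm in) (value of joint foot above 0.0125 m).
It fails at once if a carrier is moved more than 25 mm (distance of any of carrier_low, carrier_tall from where it was at the start of the episode above 0.025 m).
It fails at once if hammer, screwdriver or jar is moved more than 20 mm (distance of any of mallet, driver, jar from where it was at the start of the episode above 0.02 m).
It also fails if it takes over 48 s, if anything falls off the work surface, if the arm or the gripper's body presses on something with over 40 N, if the wrist force passes 120 N, or if a joint passes its speed limit or range.

## Working session

There is one attempt and no reset: what is moved stays moved. The work goes in short steps, Python scripts to look and compute and a tool call to move; the robot and the scene stay as the last step left them, time stands still between calls to the robot, and variables do not carry over. Pictures are saved under pics/ and viewed, about 8 in all and at most 12, crops included, and the job is handed in when it is done.

Besides the shell and the picture viewer there is one more tool, called after "Emit:" by a JSON object that holds its "method" and its "body". send_rows: Moves the arm, as the interface text tells. Its arguments: {"type":"object","properties":{"commands":{"type":"array","items":{"type":"array","items":{"type":"array","items":{"type":"number"}}}},"grip_force":{"type":"number"}},"required":["commands"]}

```bash
mkdir -p pics
cat > h.py <<'E'
import numpy as np, cv2
from scipy.spatial.transform import Rotation as R
from plant import env, read_camera
def cam(n, save=None):
    c=read_camera(n)
    if save: cv2.imwrite('pics/'+save, c['img'][:,:,::-1])
    return c
def CR(c):
    o=np.array(c['orientation'],float)
    return o if o.shape==(3,3) else R.from_euler('xyz',o).as_matrix()
def foc(c): return 240/np.tan(np.radians(c['vertical_fov'])/2)
def ray(c,u,v):
    f=foc(c); return CR(c)@np.array([(u-c['cx'])/f,(v-c['cy'])/f,1])
def onplane(c,u,v,z):
    d=ray(c,u,v); p=np.array(c['position']); return p+d*(z-p[2])/d[2]
def proj(c,P):
    q=CR(c).T@(np.array(P)-np.array(c['position'])); f=foc(c); return [c['cx']+f*q[0]/q[2], c['cy']+f*q[1]/q[2]]
E
python3 - <<'E'
from h import *
print(env.state())
for n in ('side','top'):
    c=cam(n,n+'0.png'); print(n,{k:v for k,v in c.items() if k!='img'})
E
```

```text
{'time': 0.0, 'qpos': array([ 1.14198725,  0.46836357, -0.0116021 ,  1.60366221,  0.00597516,
        1.07135401, -0.05631975]), 'qvel': array([ 0.00026976, -0.00246548,  0.00125747,  0.00053696, -0.00147779,
        0.00053193,  0.0010877 ]), 'joint_efforts': array([ 2.93243284e-04, -5.20570135e+01, -1.24090715e-02, -2.43748069e+01,
       -5.66402043e-02,  1.73543481e-02,  1.43600978e-04]), 'tool_pos': array([ 0.24431844, -0.60169643,  0.21363318]), 'ee_rot': array([-3.13984308e+00,  1.01502922e-04,  3.85713099e-01]), 'force': array([-0.46657   , -0.42225408,  0.55475297]), 'ft_torque': array([ 0.00434636,  0.00590045, -0.0232285 ]), 'grip_width': 0.09153319472909649}
side {'vertical_fov': 57.325098370837324, 'cx': 326.47392909796633, 'cy': 241.29553498392667, 'position': array([0.21688972, 0.65328337, 0.83304827]), 'orientation': array([-2.34999708, -0.00994908, -2.54308693])}
top {'vertical_fov': 42.59898693965282, 'cx': 318.61542719181125, 'cy': 231.55918077078167, 'position': array([0.5301544 , 0.03935042, 1.30654888]), 'orientation': array([-3.0589968 ,  0.01130205, -1.5468776 ])}
```

View pics/top0.png

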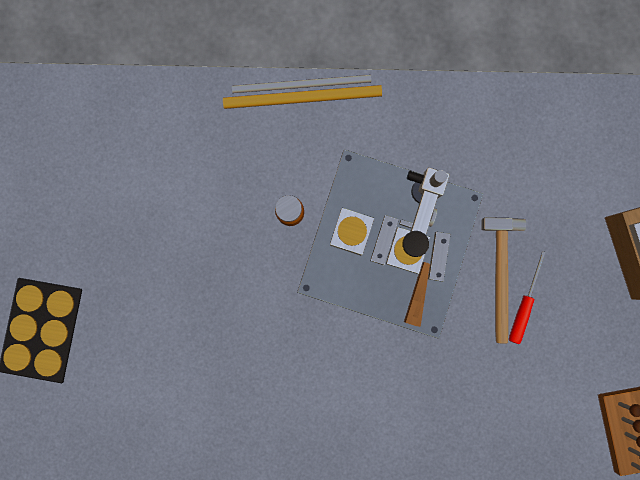

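View pics/side0.png

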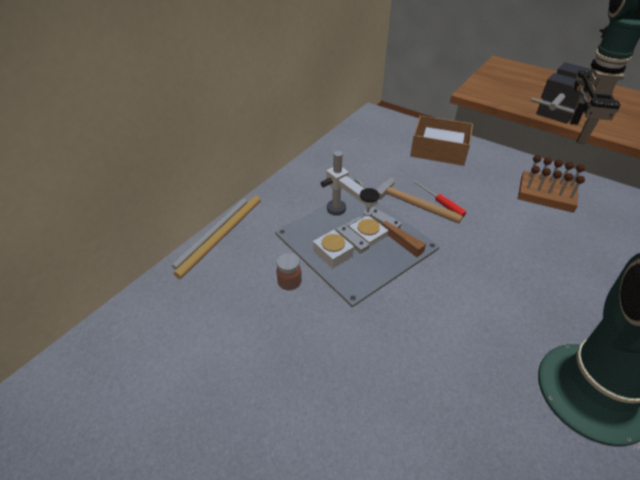

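Top view: the plate has its corners near (345,150), (482,192), (438,337) and (298,293). The vise carrier's medal is at (407,248), the pad at (416,243), the wedge runs (428,265) to (413,322), and the spare is at (352,231). Side view: the spare is the taller carrier, so the low one is in the vise. The pad is at (369,195).

```bash
cat > m.py <<'E'
from h import *
T=cam('top'); S=cam('side')
hs=cv2.cvtColor(T['img'],cv2.COLOR_RGB2HSV)
print('plate/bench/wedge/pad hsv',hs[270,340],hs[350,200],hs[300,418],hs[243,416])
# plate: less saturated/greener than bench
r=T['img'].astype(int); 
for p in [(270,340),(350,200),(300,418),(180,380)]: print(p,r[p])
ch=lambda m:max(cv2.findContours(m.astype(np.uint8),0,2)[0],key=cv2.contourArea)
k=np.ones((3,3),np.uint8)
b=cv2.GaussianBlur(T['img'],(5,5),0).astype(int)
m=((b[...,2]-b[...,1])<10)&(np.abs(b[...,0]-b[...,1])<25)
m[:80]=0; m[:,:280]=0; m[:,500:]=0; m[350:]=0
m=cv2.morphologyEx(m.astype(np.uint8),cv2.MORPH_OPEN,np.ones((5,5)))
c=ch(m); hull=cv2.convexHull(c); rect=cv2.minAreaRect(c); print('rect',rect)
bx=cv2.boxPoints(rect); W=np.array([onplane(T,u,v,.012) for u,v in bx]); print(bx,W)
print('sides',[np.linalg.norm(W[i]-W[i-1]) for i in range(4)])
E
python3 m.py
```

```text
plate/bench/wedge/pad hsv [109  43 130] [113  35 133] [ 13 165 131] [ 9 37 48]
(270, 340) [108 116 130]
(350, 200) [115 119 133]
(300, 418) [131  84  46]
(180, 380) [109 118 132]
rect ((414.84613037109375, 243.23074340820312), (28.84440803527832, 26.625608444213867), 33.690067291259766)
[[395.46152 246.30766]
 [410.23074 224.15382]
 [434.23074 240.15382]
 [419.46152 262.30768]] [[ 0.6095479  -0.10578898  0.012     ]
 [ 0.65705465 -0.13624652  0.012     ]
 [ 0.62440336 -0.18702669  0.012     ]
 [ 0.57710694 -0.15651103  0.012     ]]
sides [np.float64(0.060209157219355845), np.float64(0.05643183407151753), np.float64(0.06037161902282592), np.float64(0.05628637584704629)]
```

```bash
cat > m.py <<'E'
from h import *
T=cam('top'); S=cam('side')
def blob(c,u,v,mask,w=12):
    sub=np.zeros((480,640),np.uint8); sub[v-w:v+w+1,u-w:u+w+1]=mask[v-w:v+w+1,u-w:u+w+1]
    n,l,st,ce=cv2.connectedComponentsWithStats(sub); i=1+np.argmax(st[1:,4]); return ce[i],st[i,4]
g=cv2.cvtColor(T['img'],cv2.COLOR_RGB2GRAY)
scr=[]
for u,v in [(306,288),(348,157),(475,198),(434,330)]:
    p,a=blob(T,u,v,g<80); w=onplane(T,*p,.013); scr.append(w); print(p,a,w)
scr=np.array(scr); print('sides',[np.linalg.norm(scr[i]-scr[i-1]) for i in range(4)])
cen=scr.mean(0)
dx=(scr[1]-scr[0]+scr[2]-scr[3]); dy=(scr[0]-scr[3]+scr[1]-scr[2])
ax=np.arctan2(dx[1],dx[0]); ay=np.arctan2(dy[1],dy[0])-np.pi/2
yaw=(ax+ay)/2; Rz=R.from_euler('z',yaw).as_matrix()
o=cen-Rz@[0,.045,0]; o[2]=0
print('yaw',ax,ay,'origin',o)
np.savez('fix.npz',o=o,yaw=yaw)
fx=lambda P:Rz.T@(np.array(P)-o)
# pad, triangulated
gs=cv2.cvtColor(S['img'],cv2.COLOR_RGB2GRAY)
pt,a1=blob(T,416,243,g<70,18); ps,a2=blob(S,370,195,gs<60,14)
print('pad px',pt,a1,ps,a2)
A=[];B=[]
for c,p in ((T,pt),(S,ps)):
    d=ray(c,*p); d/=np.linalg.norm(d); M=np.eye(3)-np.outer(d,d); A.append(M); B.append(M@c['position'])
P=np.linalg.lstsq(np.vstack(A),np.hstack(B),rcond=None)[0]; print('pad W',P,'fix',fx(P))
print('expected pad px top z .15',proj(T,o+Rz@[0,.01,.150]),proj(T,o+Rz@[0,.01,.135]),'side',proj(S,o+Rz@[0,.01,.150]),proj(S,o+Rz@[0,.01,.135]))
# wedge
hs=cv2.cvtColor(T['img'],cv2.COLOR_RGB2HSV)
m=cv2.inRange(hs,(6,110,60),(20,255,200)); q=np.zeros_like(m); q[255:345,395:440]=m[255:345,395:440]
c=max(cv2.findContours(q,0,2)[0],key=cv2.contourArea); ap=cv2.approxPolyDP(c,3,True)[:,0]
for u,v in ap: print('wedge',u,v,fx(onplane(T,u,v,.042)))
# carriers medals
m=cv2.inRange(hs,(18,120,100),(30,255,255))
for u,v,z in [(352,231,.056),(405,248,.040)]:
    p,a=blob(T,u,v,m,22); print('medal',p,a,fx(onplane(T,*p,z)))
E
python3 m.py
```

```text
[305.58064516 287.4516129 ] 31 [0.51886589 0.08100182 0.013     ]
[347.74193548 157.38709677] 31 [ 0.79667991 -0.0016736   0.013     ]
[474.25806452 197.4516129 ] 31 [ 0.71669298 -0.27043983  0.013     ]
[433.91176471 329.20588235] 34 [ 0.43892487 -0.18775865  0.013     ]
sides [np.float64(0.28039749459830704), np.float64(0.2898548883285054), np.float64(0.2804161181403564), np.float64(0.2898125341541233)]
yaw -0.28927889594264183 -0.28918514775704107 origin [ 0.60495618 -0.13784841  0.        ]
pad px [415.34870849 243.36715867] 542 [369.38028169 195.25821596] 213
pad W [ 0.60931048 -0.12829434  0.14059691] fix [0.00144846 0.01039914 0.14059691]
expected pad px top z .15 [np.float64(415.7316025935098), np.float64(243.20430981063436)] [np.float64(414.58166030558124), np.float64(243.7058987540045)] side [np.float64(370.7281236464379), np.float64(192.5705365705047)] [np.float64(370.2477581334738), np.float64(197.26517247864444)]
wedge 425 262 [-0.01961939 -0.03238284  0.042     ]
wedge 405 322 [-0.14863718 -0.02966899  0.042     ]
wedge 419 326 [-0.14756219 -0.05907756  0.042     ]
wedge 430 268 [-0.02820725 -0.04571874  0.042     ]
medal [351.89719626 230.60436137] 642 [-0.00540281  0.12990635  0.056     ]
medal [404.00338983 253.91525424] 295 [-0.01684018  0.0132034   0.04      ]
```

```bash
cat >> h.py <<'E'
import os
if os.path.exists('fix.npz'):
    F=np.load('fix.npz'); o=F['o']; yaw=float(F['yaw']); Rz=R.from_euler('z',yaw).as_matrix()
    fx=lambda P:Rz.T@(np.array(P)-o)
    fw=lambda P:o+Rz@np.array(P)
def togo(P):
    s=env.state(); Rt=R.from_euler('xyz',s['ee_rot'])
    d=R.from_euler('xyz',[np.pi,0,yaw])
    print('t',s['time'],'tcp fix',fx(s['tool_pos']).round(4),'shift fix',(np.array(P)-fx(s['tool_pos'])).round(4),'in final tool axes',d.inv().apply(fw(P)-s['tool_pos']).round(4),
     'turn',(Rt.inv()*d).as_rotvec().round(3),'force fix',(Rz.T@s['force']).round(2),'w',round(s['grip_width'],4))
E
python3 - <<'E'
from h import *
S=cam('side'); hs=cv2.cvtColor(S['img'],cv2.COLOR_RGB2HSV)
m=cv2.inRange(hs,(15,110,90),(32,255,255)); m[:205]=0; m[260:]=0; m[:,:300]=0; m[:,400:]=0
n,l,st,ce=cv2.connectedComponentsWithStats(m)
for i in range(1,n):
    if st[i,4]>80: print(st[i],ce[i],[ (z,fx(onplane(S,*ce[i],z)).round(4)) for z in (.040,.056)])
togo([-.19,-.0445,.21]); print(fw([-.19,-.0445,.21]))
E
```

```text
[359 220  20  14 223] [368.44843049 226.52914798] [(0.04, array([-0.006 ,  0.0118,  0.04  ])), (0.056, array([-0.018 ,  0.0247,  0.056 ]))]
[323 235  21  15 256] [332.96484375 242.28515625] [(0.04, array([0.0071, 0.1239, 0.04  ])), (0.056, array([-0.0051,  0.1345,  0.056 ]))]
t 0.35 tcp fix [-0.2131 -0.5478  0.2144] shift fix [ 0.0231  0.5033 -0.0044] in final tool axes [ 0.0231 -0.5033  0.0044] turn [-0.     0.     0.675] force fix [-0.21 -0.6  -0.21] w 0.0918
[ 0.41015605 -0.12630894  0.21      ]
```

Emit:
{"method": "send_rows", "body": {"commands": [[[0,0,0.17,0,0,0,1],[0,0,0.17,0,0,0,1],[0,0,0.17,0,0,0,1],[0,0,0.165,0,0,0,1]]], "grip_force": 20}}

```text
time: 0.85
tool_pos: [0.2446, -0.6022, 0.2146]
ee_rot: [-3.142, 0.0, -0.295]
force: [-0.5, 0.4, 0.6]
grip_width: 0.0538
```

The medal heights agree across both views: the spare is the tall carrier and the low one is in the vise. Next I move over to a point behind the wedge.

Emit:
{"method": "send_rows", "body": {"commands": [[[0,0,0,0.004,-0.05,0,1],[0,0,0,0.004,-0.05,0,1],[0,0,0,0.004,-0.05,0,1],[0,0,0,0.004,-0.05,0,1],[0,0,0,0.004,-0.05,0,1]]]}}

```text
time: 1.48
tool_pos: [0.3356, -0.3668, 0.2148]
ee_rot: [3.141, -0.001, -0.289]
force: [0.6, -0.4, 0.5]
grip_width: 0.0041
```

Emit:
{"method": "send_rows", "body": {"commands": [[[0,0,0,0,-0.05,0,1],[0,0,0,0,-0.05,0,1],[0,0,0,0,-0.05,0,1],[0,0,0,0,-0.05,0,1],[0,0,0,0,-0.05,0,1]]]}}

```text
time: 2.1
tool_pos: [0.4068, -0.1272, 0.215]
ee_rot: [3.141, -0.001, -0.289]
force: [0.7, -0.6, -0.3]
grip_width: 0.0006
```

```bash
python3 -c "
from h import *
togo([-.19,-.0445,.018])"
```

```text
t 2.1 tcp fix [-0.193  -0.0463  0.215 ] shift fix [ 0.003   0.0018 -0.197 ] in final tool axes [ 0.003  -0.0018  0.197 ] turn [ 0.    -0.001 -0.   ] force fix [ 0.84 -0.32 -0.27] w 0.0006
```

Emit:
{"method": "send_rows", "body": {"commands": [[[0,0,0,0.001,-0.001,0.045,1],[0,0,0,0,-0.001,0.045,1],[0,0,0,0,0,0.045,1],[0,0,0,0,0,0.04,1],[0,0,0,0,0,0.018,1]]]}}

```text
time: 2.72
tool_pos: [0.4068, -0.1268, 0.0197]
ee_rot: [3.142, 0.003, -0.289]
force: [-0.3, -0.4, 0.1]
grip_width: 0.0005
```

Emit:
{"method": "send_rows", "body": {"commands": [[[0,0,0,0.008,0,0,1],[0,0,0,0.008,0,0,1],[0,0,0,0.008,0,0,1],[0,0,0,0.006,0,0,1],[0,0,0,0,0,0,1]]]}}

```text
time: 3.35
tool_pos: [0.4374, -0.1359, 0.022]
ee_rot: [-3.142, -0.001, -0.29]
force: [0.2, 0.5, 0.2]
grip_width: 0.0
```

```bash
python3 -c "
from h import *
togo([-.095,-.0445,.021])
cv2.imwrite('pics/t1.png',cv2.resize(cam('top')['img'][200:350,340:500,::-1],None,fx=4,fy=4))"
```

```text
t 3.35 tcp fix [-0.1612 -0.0459  0.022 ] shift fix [ 0.0662  0.0014 -0.001 ] in final tool axes [ 0.0662 -0.0014  0.001 ] turn [-0.    -0.001 -0.   ] force fix [0.04 0.59 0.24] w 0.0
```

View pics/t1.png

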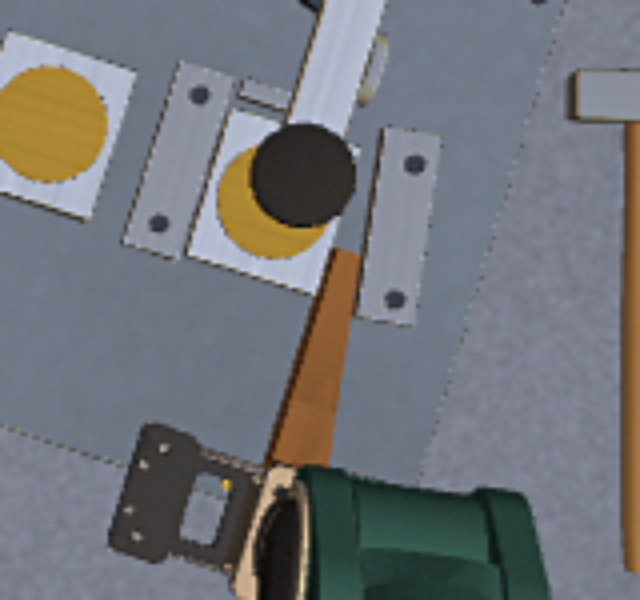

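The wedge (thick end near crop (300,460)) lies in line with the gap and the fingers are right behind it. I'll push it in.

Emit:
{"method": "send_rows", "body": {"commands": [[[0,0,0,0.006,0,0,1],[0,0,0,0.008,0,0,1],[0,0,0,0.008,0,0,1],[0,0,0,0.008,0,0,1],[0,0,0,0.006,0,0,1]]]}}

```text
time: 4.03
tool_pos: [0.4717, -0.1461, 0.0215]
ee_rot: [3.142, -0.0, -0.289]
force: [0.1, 0.6, 0.5]
grip_width: 0.0004
```

Emit:
{"method": "send_rows", "body": {"commands": [[[0,0,0,0.004,0,0,1],[0,0,0,0.004,0,0,1],[0,0,0,0.004,0,0,1],[0,0,0,0.002,0,0,1],[0,0,0,0,0,0,1]]]}}

```text
time: 4.65
tool_pos: [0.4847, -0.15, 0.0216]
ee_rot: [3.142, -0.0, -0.289]
force: [-0.3, 0.2, 0.3]
grip_width: 0.0006
```

```bash
python3 -c "
from h import *
togo([-.095,-.0445,.021])"
```

```text
t 4.65 tcp fix [-0.1118 -0.0459  0.0216] shift fix [ 0.0168  0.0014 -0.0006] in final tool axes [ 0.0168 -0.0014  0.0006] turn [ 0. -0. -0.] force fix [-0.31  0.13  0.35] w 0.0006
```

Emit:
{"method": "send_rows", "body": {"commands": [[[0,0,0,0.003,0,0,1],[0,0,0,0.003,0,0,1],[0,0,0,0.003,0,0,1]]]}}

```text
time: 5.03
tool_pos: [0.4932, -0.1524, 0.0215]
ee_rot: [3.142, 0.0, -0.289]
force: [0.4, 0.9, 0.0]
grip_width: 0.0003
```

Emit:
{"method": "send_rows", "body": {"commands": [[[0,0,0,0.0015,0,0,1],[0,0,0,0.0015,0,0,1]]]}}

```text
time: 5.28
tool_pos: [0.4961, -0.1533, 0.0215]
ee_rot: [3.142, 0.0, -0.289]
force: [-0.7, 1.0, -0.2]
grip_width: 0.0005
```

Emit:
{"method": "send_rows", "body": {"commands": [[[0,0,0,0.0015,0,0,1],[0,0,0,0.0015,0,0,1]]]}}

```text
time: 5.52
tool_pos: [0.499, -0.1542, 0.0216]
ee_rot: [3.142, 0.0, -0.289]
force: [-0.6, 1.7, -0.2]
grip_width: 0.0004
```

Emit:
{"method": "send_rows", "body": {"commands": [[[0,0,0,0.0015,0,0,1],[0,0,0,0.0015,0,0,1]]]}}

```text
time: 5.78
tool_pos: [0.5019, -0.1551, 0.0216]
ee_rot: [3.142, 0.0, -0.289]
force: [-1.0, 1.6, -0.4]
grip_width: 0.0005
```

```bash
python3 -c "
from h import *
togo([-.095,-.0445,.021])
cv2.imwrite('pics/t2.png',cv2.resize(cam('top')['img'][200:350,340:500,::-1],None,fx=4,fy=4))
cv2.imwrite('pics/s2.png',cv2.resize(cam('side')['img'][170:270,310:450,::-1],None,fx=5,fy=5))"
```

```text
t 5.775 tcp fix [-0.0939 -0.0459  0.0216] shift fix [-0.0011  0.0014 -0.0006] in final tool axes [-0.0011 -0.0014  0.0006] turn [ 0.  0. -0.] force fix [-1.38  1.22 -0.36] w 0.0005
```

View pics/s2.png

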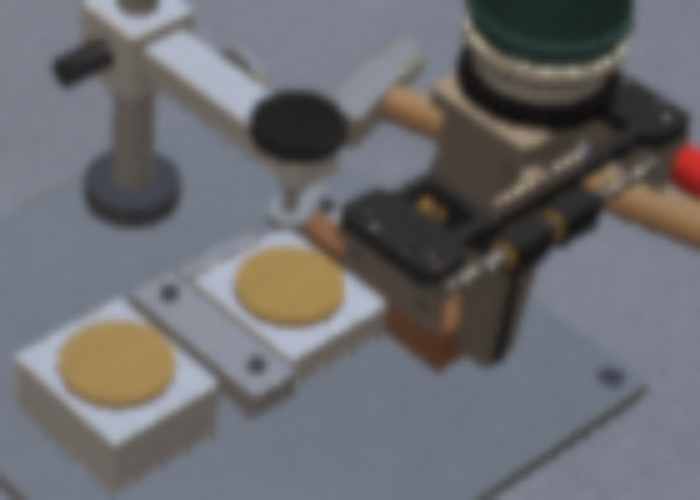

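The fingers are on the wedge's thick end (crop (470,330)), and the low carrier is next to the straight jaw at (290,285). I keep pushing until the force rises.

Emit:
{"method": "send_rows", "body": {"commands": [[[0,0,0,0.0015,0,0,1],[0,0,0,0.0015,0,0,1]]]}}

```text
time: 6.12
tool_pos: [0.5029, -0.1555, 0.0213]
ee_rot: [3.141, 0.004, -0.289]
force: [-6.7, 1.6, 3.6]
grip_width: 0.0005
```

Emit:
{"method": "send_rows", "body": {"commands": [[[0,0,0,0.001,0,0,1],[0,0,0,0.001,0,0,1]]]}}

```text
time: 6.38
tool_pos: [0.5029, -0.1556, 0.0208]
ee_rot: [3.141, 0.008, -0.289]
force: [-8.4, 2.7, 6.0]
grip_width: 0.0007
```

Emit:
{"method": "send_rows", "body": {"commands": [[[0,0,0,0.001,0,0,1],[0,0,0,0.001,0,0,1]]]}}

```text
time: 6.62
tool_pos: [0.503, -0.1556, 0.0205]
ee_rot: [3.141, 0.012, -0.289]
force: [-12.5, 4.4, 8.5]
grip_width: 0.0004
```

Emit:
{"method": "send_rows", "body": {"commands": [[[0,0,0,0.001,0,0,1],[0,0,0,0,0,0,1]]]}}

```text
time: 6.88
tool_pos: [0.503, -0.1556, 0.0202]
ee_rot: [3.14, 0.014, -0.289]
force: [-13.8, 3.5, 7.3]
grip_width: 0.0005
```

Emit:
{"method": "send_rows", "body": {"commands": [[[0,0,0,-0.005,0,0,1],[0,0,0,-0.02,0,0,1],[0,0,0,-0.03,0,0,1],[0,0,0,0,0,-0.04,1],[0,0,0,0,0,-0.05,1]]]}}

```text
time: 7.5
tool_pos: [0.4568, -0.1418, 0.1123]
ee_rot: [3.142, 0.0, -0.289]
force: [0.7, 0.1, -0.2]
grip_width: 0.0001
```

Emit:
{"method": "send_rows", "body": {"commands": [[[0,0,0,0,0,-0.05,1],[0,0,0,0,0,-0.03,1],[0,0,0,-0.04,0,0,1]]]}}

```text
time: 7.88
tool_pos: [0.4226, -0.1314, 0.1948]
ee_rot: [-3.141, -0.01, -0.29]
force: [-0.8, 0.6, -0.5]
grip_width: 0.0005
```

```bash
sed -i 's/T=cam(.top.); S=cam(.side.)/T=cam("top"); S=cam("side")/; /^o=cen/d;/^np.savez/d' m.py
python3 - <<'E'
from h import *
togo([0,.01,.165])
cv2.imwrite('pics/t3.png',cv2.resize((T:=cam('top'))['img'][200:350,340:500,::-1],None,fx=4,fy=4))
S=cam('side')
hs=cv2.cvtColor(S['img'],cv2.COLOR_RGB2HSV)
m=cv2.inRange(hs,(15,110,90),(32,255,255)); m[:205]=0; m[260:]=0; m[:,:300]=0; m[:,400:]=0
n,l,st,ce=cv2.connectedComponentsWithStats(m)
for i in range(1,n):
    if st[i,4]>80: print(st[i],ce[i],fx(onplane(S,*ce[i],.040 if ce[i][0]>350 else .056)).round(4))
hs=cv2.cvtColor(T['img'],cv2.COLOR_RGB2HSV)
q=cv2.inRange(hs,(6,110,60),(17,255,200)); q[:250]=0; q[345:]=0; q[:,:395]=0; q[:,440:]=0
c=max(cv2.findContours(q,0,2)[0],key=cv2.contourArea)
for u,v in cv2.approxPolyDP(c,2,True)[:,0]: print('wedge',u,v,fx(onplane(T,u,v,.042)).round(4))
gs=cv2.cvtColor(S['img'],cv2.COLOR_RGB2GRAY)
E
```

```text
t 7.875 tcp fix [-0.1766 -0.0459  0.1948] shift fix [ 0.1766  0.0559 -0.0298] in final tool axes [ 0.1766 -0.0559  0.0298] turn [-0.    -0.01  -0.001] force fix [-0.92  0.36 -0.49] w 0.0005
[358 220  20  14 228] [367.64912281 226.70175439] [-0.0052  0.014   0.04  ]
[323 235  21  15 254] [332.93307087 242.23622047] [-0.0049  0.1344  0.056 ]
wedge 433 250 [ 0.0089 -0.0407  0.042 ]
wedge 427 250 [ 0.0052 -0.029   0.042 ]
wedge 411 291 [-0.0849 -0.0227  0.042 ]
wedge 427 294 [-0.0807 -0.0555  0.042 ]
```

View pics/t3.png

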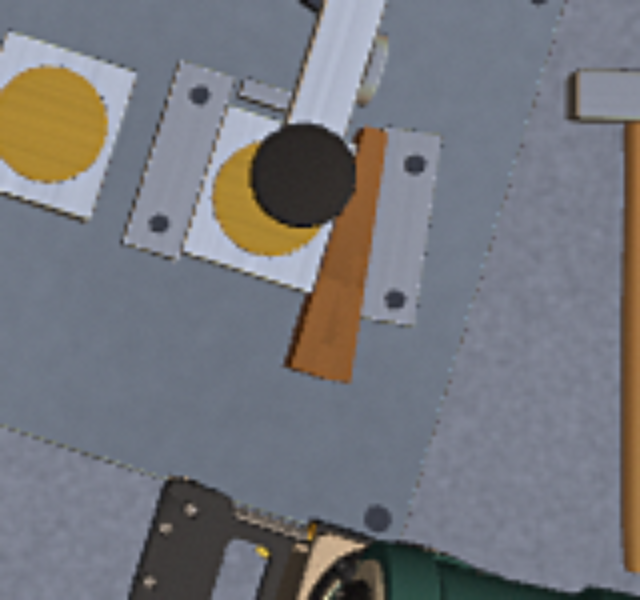

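The carrier's edge is flush with the straight jaw (crop (195,200)), and the wedge's thick end is at fixture x ≈ -0.083, so its origin is at about -0.018. That counts as home. Next is the pad.

Emit:
{"method": "send_rows", "body": {"commands": [[[0,0,0,0.045,-0.014,0,1],[0,0,0,0.045,-0.014,0,1],[0,0,0,0.045,-0.014,0,1],[0,0,0,0.036,-0.012,0,1],[0,0,0,0,0,0,1]]]}}

```text
time: 8.6
tool_pos: [0.6006, -0.1269, 0.1909]
ee_rot: [-3.141, -0.002, -0.288]
force: [-0.2, -0.2, 0.2]
grip_width: 0.0004
```

```bash
python3 -c "
from h import *
togo([0,.01,.155])"
```

```text
t 8.6 tcp fix [-0.0073  0.0093  0.1909] shift fix [ 0.0073  0.0007 -0.0359] in final tool axes [ 0.0073 -0.0007  0.0359] turn [-0.001 -0.002  0.001] force fix [-0.13 -0.2   0.16] w 0.0004
```

Now I lower to the pad and feel for contact.

Emit:
{"method": "send_rows", "body": {"commands": [[[0,0,0,0.004,0,0.012,1],[0,0,0,0.003,0,0.012,1],[0,0,0,0,0,0.012,1],[0,0,0,0,0,0,1]]]}}

```text
time: 9.1
tool_pos: [0.6032, -0.1293, 0.1542]
ee_rot: [3.141, 0.003, -0.289]
force: [1.0, -0.0, 0.2]
grip_width: 0.0006
```

Emit:
{"method": "send_rows", "body": {"commands": [[[0,0,0,0,0,0.003,1],[0,0,0,0,0,0.003,1]]]}}

```text
time: 9.35
tool_pos: [0.6047, -0.1293, 0.1499]
ee_rot: [-3.142, -0.001, -0.289]
force: [-0.6, 0.1, -0.2]
grip_width: 0.0008
```

Emit:
{"method": "send_rows", "body": {"commands": [[[0,0,0,0,0,0.003,1],[0,0,0,0,0,0.003,1]]]}}

```text
time: 9.6
tool_pos: [0.6046, -0.1293, 0.1441]
ee_rot: [3.142, -0.001, -0.289]
force: [-2.5, 0.2, 4.8]
grip_width: 0.0005
```

Emit:
{"method": "send_rows", "body": {"commands": [[[0,0,0,0,0,0.003,1],[0,0,0,0,0,0.003,1]]]}}

```text
time: 9.85
tool_pos: [0.6046, -0.1293, 0.1377]
ee_rot: [3.142, -0.001, -0.289]
force: [-1.6, 0.8, 4.4]
grip_width: 0.0004
```

Emit:
{"method": "send_rows", "body": {"commands": [[[0,0,0,0,0,0.003,1],[0,0,0,0,0,0.003,1]]]}}

```text
time: 10.1
tool_pos: [0.6046, -0.1293, 0.1314]
ee_rot: [-3.142, -0.0, -0.289]
force: [-0.4, -0.4, 4.6]
grip_width: 0.0006
```

Emit:
{"method": "send_rows", "body": {"commands": [[[0,0,0,0,0,0.005,1],[0,0,0,0,0,0.005,1],[0,0,0,0,0,0.005,1],[0,0,0,0,0,0.005,1],[0,0,0,0,0,0,1]]]}}

```text
time: 10.72
tool_pos: [0.6041, -0.1292, 0.1107]
ee_rot: [3.142, 0.001, -0.289]
force: [0.5, -1.2, 0.4]
grip_width: 0.0005
```

Emit:
{"method": "send_rows", "body": {"commands": [[[0,0,0,0,0,0.002,1],[0,0,0,0,0,0.002,1]]]}}

```text
time: 10.98
tool_pos: [0.6041, -0.1292, 0.1075]
ee_rot: [3.141, 0.001, -0.289]
force: [-1.9, 0.9, 4.7]
grip_width: 0.0004
```

Emit:
{"method": "send_rows", "body": {"commands": [[[0,0,0,0,0,0.002,1],[0,0,0,0,0,0.002,1]]]}}

```text
time: 11.22
tool_pos: [0.6041, -0.1292, 0.1036]
ee_rot: [3.141, 0.001, -0.289]
force: [-3.8, 1.0, 5.5]
grip_width: -0.0
```

```bash
python3 -c "
from h import *
togo([0,.01,.099])
S=cam('side')
cv2.imwrite('pics/s4.png',cv2.resize(S['img'][170:250,320:420,::-1],None,fx=7,fy=7,interpolation=2))"
```

```text
t 11.225 tcp fix [-0.0033  0.008   0.1036] shift fix [ 0.0033  0.002  -0.0046] in final tool axes [ 0.0033 -0.002   0.0046] turn [ 0.     0.001 -0.   ] force fix [-3.91 -0.08  5.54] w -0.0
```

View pics/s4.png

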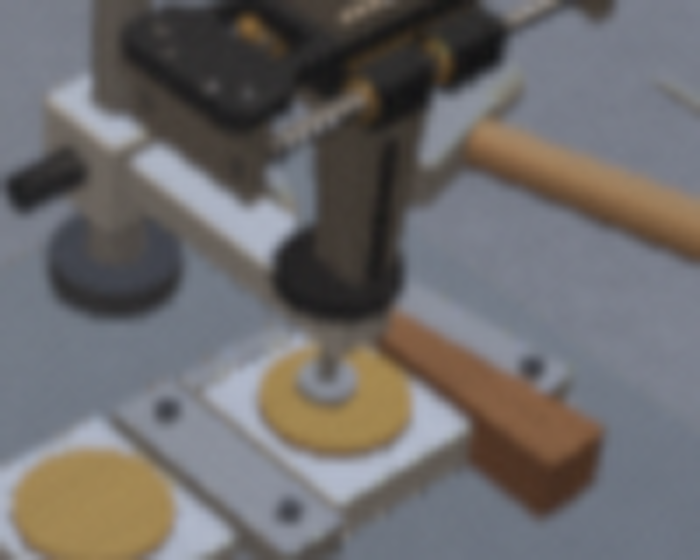

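The foot disc (crop (328,383)) is right on the medal and the force is rising at pad z ≈ 0.1036, which fits contact at 0.105. Another 4.5 mm takes it to 0.099.

Emit:
{"method": "send_rows", "body": {"commands": [[[0,0,0,0,0,0.002,1],[0,0,0,0,0,0.002,1],[0,0,0,0,0,0.0005,1],[0,0,0,0,0,0,1]]]}}

```text
time: 11.78
tool_pos: [0.6041, -0.1292, 0.0992]
ee_rot: [3.141, 0.001, -0.289]
force: [-3.1, 0.5, 6.0]
grip_width: 0.0005
```

```bash
python3 -c "
from h import *
togo([0,.01,.099])"
```

```text
t 11.775 tcp fix [-0.0033  0.0081  0.0992] shift fix [ 0.0033  0.0019 -0.0002] in final tool axes [ 0.0033 -0.0019  0.0002] turn [ 0.     0.001 -0.   ] force fix [-3.09 -0.44  6.04] w 0.0005
```

Emit:
{"method": "send_rows", "body": {"commands": [[[0,0,0,0,0,-0.005,1],[0,0,0,0,0,-0.03,1],[0,0,0,0,0,-0.045,1],[0,0,0,0,0,-0.045,1],[0,0,0,-0.04,0,0,1]]]}}

```text
time: 12.4
tool_pos: [0.5697, -0.1185, 0.2277]
ee_rot: [-3.14, -0.009, -0.29]
force: [-0.9, 0.0, -0.7]
grip_width: 0.0004
```

Emit:
{"method": "send_rows", "body": {"commands": [[[0,0,0,-0.055,0,0,1],[0,0,0,-0.055,0,0,1],[0,0,0,-0.04,0,0,1],[0,0,0,0,0,0,1]]]}}

```text
time: 12.9
tool_pos: [0.4203, -0.0746, 0.2242]
ee_rot: [3.141, -0.0, -0.289]
force: [1.0, -0.7, 0.7]
grip_width: 0.0005
```

Run:
```python
from h import *
togo([0,.01,.099])
T=cam('top'); S=cam('side')
def blob(u,v,mask,w):
    sub=np.zeros((480,640),np.uint8); sub[v-w:v+w+1,u-w:u+w+1]=mask[v-w:v+w+1,u-w:u+w+1]
    n,l,st,ce=cv2.connectedComponentsWithStats(sub); i=1+np.argmax(st[1:,4]); return ce[i],st[i,4]
G=lambda c:cv2.cvtColor(c['img'],cv2.COLOR_RGB2GRAY)
u,v=map(int,proj(S,fw([0,.01,.095]))); ps,a=blob(u,v,G(S)<60,14)
for z in (.089,.092,.095,.098): print(z,proj(S,fw([0,.01,z])))
print('pad side px',ps,a,'(start: blob read 0.1406 where contact felt ~0.145)')
hs=cv2.cvtColor(T['img'],cv2.COLOR_RGB2HSV)
q=cv2.inRange(hs,(6,110,60),(17,255,200)); q[:250]=0; q[345:]=0; q[:,:395]=0; q[:,440:]=0
c=max(cv2.findContours(q,0,2)[0],key=cv2.contourArea)
for u,v in cv2.approxPolyDP(c,2,True)[:,0]: print('wedge',u,v,fx(onplane(T,u,v,.042)).round(4))
a=cv2.resize(T['img'][215:315,360:460,::-1],None,fx=4,fy=4); b=cv2.resize(S['img'][170:270,310:410,::-1],None,fx=4,fy=4)
cv2.imwrite('pics/f.png',np.hstack([a,b]))
```

```text
t 12.9 tcp fix [-0.195   0.0079  0.2242] shift fix [ 0.195   0.0021 -0.1252] in final tool axes [ 0.195  -0.0021  0.1252] turn [ 0.001 -0.     0.001] force fix [ 1.11 -0.36  0.65] w 0.0005
0.089 [np.float64(368.83003806370573), np.float64(211.1206208145475)]
0.092 [np.float64(368.92004237305997), np.float64(210.24100424928977)]
0.095 [np.float64(369.01038085601556), np.float64(209.35812178890433)]
0.098 [np.float64(369.1010553771447), np.float64(208.4719552108342)]
pad side px [367.76020408 210.04081633] 196 (start: blob read 0.1406 where contact felt ~0.145)
wedge 433 250 [ 0.0089 -0.0407  0.042 ]
wedge 425 250 [ 0.0039 -0.0251  0.042 ]
wedge 411 291 [-0.0849 -0.0227  0.042 ]
wedge 427 294 [-0.0807 -0.0555  0.042 ]
```

View pics/f.png

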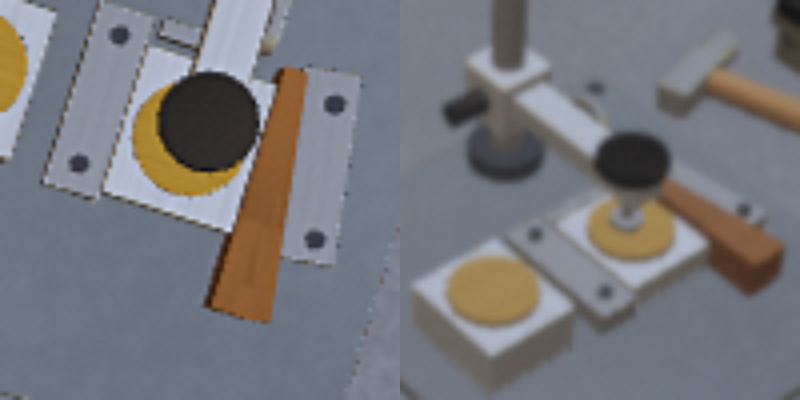

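The final views agree: the foot is on the medal (side crop (628,215)), the carrier is flush with the jaw, the wedge hasn't moved, and the arm is clear. Handing in.

```bash
python3 -c "
from h import *
print(env.sign_off())"
```

```text
the job is handed in; nothing more can be done
None
```

The wedge is home, the gauge foot is on the medal, and I handed the job in at about 13 s. No verdict was reported, so these are my own checks:

- **Vise:** I pushed the wedge in with shut fingers until it clamped at about 14 N. The top view puts its origin at fixture x ≈ -0.018 (allowed -0.030 to -0.008). The low carrier looks flush with the straight jaw. I didn't get a precise number for its y, because the pad hides part of the medal.
- **Gauge:** I pressed the pad down to 0.0992 m by the measured tool height. With a 40 mm medal top, that means the foot is in about 5.8 mm.
- **Wedge after pressing:** it had not moved from where I left it.
- **Robot and other items:** the arm was clear of everything at hand-in, and I never went near the spare carrier or the tools.

Two checks agree only loosely:
- **Pad height by camera:** the side view reads the pad at about 0.093 m before correction. Its dark patch takes in the pad's rim and read 3 to 8 mm low when I first touched the pad, so 0.099 m fits.
- **Pressing force:** the final 6.0 N was a little below the roughly 6.8 N I expected from friction plus spring, about the size of the sensor noise.

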